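# Close the routing template onto the blank

### The arm

A 6-joint arm with a two-finger parallel gripper is mounted at the origin on the work surface. World frame = base frame: x ahead of the robot, y to its left, z up, the work surface at z = 0. Lengths are in m, angles in degrees, forces in N, time in s.
With the tool pointing down it reaches from about 0.3 to 0.75 m from the base axis. Payload 8.5 kg.
Tool frame: the origin (TCP) lies midway between the tips of the shut fingers; the grasp point (between the pads) lies env.tcp_to_grasp behind it (env.tcp_to_grasp is the distance from the TCP to the grasp point, in m); z points along the fingers, y is the line along which they close (so a half turn about z gives the same grasp; the last joint's range is limited). The gripper opens to 85 mm and grips with 20 to 120 N. Pads are 22 mm wide; open, the fingers measure 114 mm over their backs; the gripper's body (76 mm by 85 mm) begins 54 mm behind the grasp point. The pads swing forward as they close: fully open they stand 13 mm farther back than shut.
Start: joints at [-87.508, 21.807, 74.336, -0, 83.858, -12.336], TCP at [0.141, -0.532, 0.204] pointing down, gripper open.
Joint ranges: [-178.18, 178.18], [-50.72, 133.34], [12.68, 142.11], [-81.47, 261.47], [9.98, 163.14], [-165.26, 165.26]. Speed limits (degrees/s): [136.94, 136.94, 180, 180, 180, 180].

### API

Orientations are given as a 3x3 rotation matrix whose columns are the frame's x, y, z axes.
In Python, from rig import observe, optics, job, env gives the robot as it stands. The module is installed in compiled form; this text tells all that it offers.
- The arm moves only by the shell command python3 -m jog 'ROWS' [FORCE]. ROWS is JSON, a list of rows, each a list of 7 numbers: the turn, a rotation vector about the tool's x, y, z in rad, then the shift along the tool's x, y, z in m, then the opening in per cent of the stroke, from 0 (shut) to 100 (fully open). A call has 1 to 10 rows; each row shifts and turns the commanded pose from where the row before left it, along the tool's axes as they then stand; what a row does not reach is not made up. A row lasts 1/8 s, in which the tool goes at most 62.5 mm and 10.7 degrees, less where a joint would pass 70% of its speed; a pose out of reach is approached as far as the arm can. A call is refused whole if a number of a shift passes 0.0625 or a number of a turn 0.188, either way. A call with a gripper value outside its range is refused whole. The fingers move at their own pace and stop on an object; FORCE is the grip in N (left out, the last holds). Time passes only in rows, so rows that do not move let the fingers close. It gives the time, the measured TCP pose, the force, the opening and the grip force at its end, in the units of the state.
- observe(): the state, without advancing time (a new reading comes with each control period).
- optics.get_image(name): name is "scene" or "top" or "wrist"; returns a dict with "pixels" (400x640x3 uint8, red, green, blue), "mtx" (3x3 intrinsics, pixels), "rvec" (rotation vector, rad) and "tvec" (3), from world to camera coordinates, as OpenCV has them. Camera axes: x right, y down, z forward; pixel columns grow to the right and rows downward; lengths in m; the calibration is good to about 2 mm. A picture is of the moment at which its call begins. There is no depth.
- job.close_job(): hands the job in; it is judged then, once.
The state is a dict: "time_s": time; "q": joint angles; "qvel": joint speeds; "joint_efforts": joint torques, N m; "position": TCP position; "tool_rot": TCP orientation; "ft_force": force on the tool from outside, world axes, zero at the start; "wrist_torque": the same for the moment, N m; "grip_width": finger opening in m; "gripper_force": force on a finger pad.
Only numpy, scipy, OpenCV 4.12 (cv2) and the standard library are available. Lean on these libraries where they do the work, as an engineer would, in place of code of your own. Each camera call takes 0.05 s, during which the arm holds its last target. There are 200 camera calls.

### The job

Get the routing jig ready: with the fingertips, push the pale wooden blank along its bed until it is home against the red stop, and only then flip the yellow template leaf over its hinge so that it lies flat on the blank. Push only: do not lift the blank, do not slam the leaf down, and leave everything else on the bench where it is.

Things in the scene. Friction and masses are not known exactly. Their poses are not given: they have to be found in the camera images.
- jig: wooden jig screwed to the bench, cannot move; sizes in mm. Origin on the bench straight below the middle of the hinge line; y along the hinge line towards the red stop, x roughly away from the robot, z up. Base board x -60 to 115, y -145 to 105, 20 thick. A dark rest bar (x -56 to -40, top z 46) is there to carry the parked leaf, whose free edge stands out over the bare bench.
- stop (a point): middle of the red stop's face at the +y end of the bed, at jig x 55, y 75, z 30 mm; stop top at z 42. The bed runs along jig y from here, x 16 to 95, between two dark guides (tops at z 36, y -100 to 100), and is open at its -y end. Axes as the jig's.
- spine (a point): middle of the leaf's hinge line, fixed, 50.5 mm above the bench; axes as the jig's. Steel hinge blocks stand at each end of the leaf (jig x -10 to 10, |y| 79 to 109), up to z 50.
- leaf (a joint): angle of the leaf in rad: 0 = level on the rest bar on the robot's side, 1.57 = upright, 3.14 = level over the bed on the blank (hard limit). Starts ajar, 0.35 to 0.75. The hinge is stiff: the leaf stays where it is left at any angle, and needs about 2.5 N at its free edge to turn.
- leaf_edge (a point): middle of the leaf's free edge, at half thickness; axes turn with the leaf, -x from hinge to edge. Leaf: rigid yellow plate with black free edge, 160 mm wide along the hinge, 110 from hinge line to free edge, 8 thick (centred on the hinge line), 0.18 kg, with a window 34 x 80 in its middle, 36 to 70 from the hinge line; the strip from 70 to 110 is solid.
- blank: loose pale wooden block in the bed, 74 (x) by 120 (y) by 25 mm tall, about 0.16 kg, origin at the centre of its underside, axes as the jig's. Its underside is 20 above the bench, on the base board. Starts 18 to 45 mm short of the stop; touching the stop its origin is at jig y = +15 mm. Push on its -y end face.
- glue: white glue bottle with orange cap, 56 across, 160 tall, loose, near the stop end of the jig (sizes in mm; origin at the centre of its underside); to be left alone
- tape: yellow and black tape measure, 70 x 38 x 60 tall, loose, off the open end of the jig (sizes in mm; origin at the centre of its underside); to be left alone
- screw_jar: orange jar with dark lid, 64 across, 75 tall, loose (sizes in mm; origin at the centre of its underside); to be left alone
- pot: blue cup, 72 across, 100 tall, loose (sizes in mm; origin at the centre of its underside); to be left alone
- offcut: dark wooden offcut, 50 x 90 x 40 tall, loose (sizes in mm; origin at the centre of its underside); to be left alone
- screwdriver: red-handled screwdriver lying flat, loose (sizes in mm; origin on its underside, about the middle of its length); to be left alone
Not all that is in view belongs to the job. Of the things shaped like the blank, the wooden one is meant.

How it is judged (in metres and radians):
On the way, in this order (a step that is already met when the one before it is completed fails the run):
1. the blank is home against the red stop, the leaf not yet turned over (y of blank in the frame of jig above 0.0125 m and value of joint leaf below 1.5 rad), for 0.2 s.
2. the leaf lies flat on the blank's side (value of joint leaf above 3.07 rad), for 0.2 s.
At the end, for the whole second after the job is handed in: The blank lies flat in the bed within 2.5 mm of the red stop, the leaf is turned over to at least 3.07 rad (within 4 degrees of flat), and both are at rest (y of blank in the frame of jig above 0.0125 m and value of joint leaf above 3.07 rad and velocity of joint leaf below 0.05 rad/s and linear speed of blank below 0.01 m/s and z of blank in the frame of jig below 0.023 m and angle between blank's own z axis and vertical below 0.04 rad); the robot touches nothing.
It fails at once if the blank is lifted more than 8 mm off the bed (z of blank in the frame of jig above 0.028 m).
It fails at once if the leaf is slammed down (faster than 4 rad/s near the end of its swing) (value of joint leaf above 2.6 rad and velocity of joint leaf above 4 rad/s).
It fails at once if a bystander is moved more than 25 mm (distance of any of glue, tape, screw_jar, pot, offcut, screwdriver from where it was at the start of the episode above 0.025 m).
It also fails if it takes over 58 s, if anything falls off the work surface, if the arm or the gripper's body presses on something with over 40 N, if the wrist force passes 120 N, or if a joint passes its speed limit or range.

## Working session

There is one attempt and no reset: what is moved stays moved. The work goes in short steps, Python scripts to look and compute and a shell command to move; the robot and the scene stay as the last step left them, time stands still between calls to the robot, and variables do not carry over. Pictures are saved under pics/ and viewed, at most 10 in all, crops included, and the job is handed in when it is done.

```bash
mkdir -p pics; python3 - <<'E'
from rig import observe, optics, env
import cv2
for n in ("scene","top"):
    d=optics.get_image(n); cv2.imwrite(f"pics/{n}0.png",d["pixels"][:,:,::-1]); print(n,d["mtx"].tolist(),d["rvec"],d["tvec"])
o=observe(); print(o["position"],o["tool_rot"],o["ft_force"],env.tcp_to_grasp,o["time_s"])
E
```

```text
scene [[395.2917164631507, 0.0, 321.00182400905453], [0.0, 395.2917164631507, 190.99094039147045], [0.0, 0.0, 1.0]] [ 0.92331921  2.67042644 -0.86877856] [ 0.3920906  -0.22988248  1.55175811]
top [[394.5280997489479, 0.0, 317.7459962591517], [0.0, 394.5280997489479, 200.4813104412342], [0.0, 0.0, 1.0]] [ 2.16344644 -2.15885935  0.09945769] [0.01912476 0.51555766 1.12540623]
[ 0.14073991 -0.53138333  0.20316807] [[ 9.66698093e-01  2.55919511e-01 -4.16456808e-05]
 [ 2.55919340e-01 -9.66697231e-01  1.32491241e-03]
 [ 2.98812172e-04 -1.29144823e-03 -9.99999121e-01]] [-0.03077605 -0.374815   -0.10491618] 0.0187 0.1
```

View pics/scene0.png

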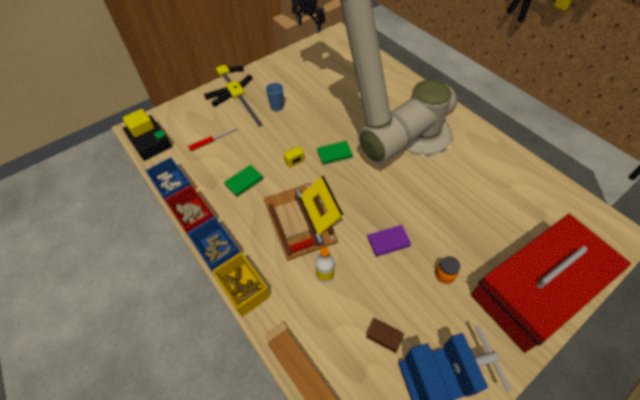

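View pics/top0.png

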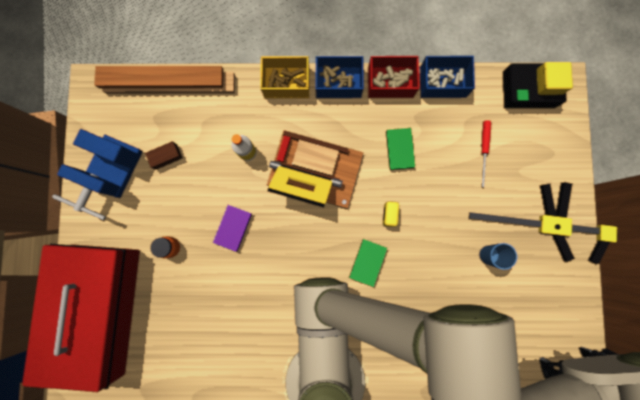

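The scene shows the jig at about (305,220) and the top view shows it at (315,168), with the red stop at its left end (283,148). These could be taken for the blank, in top-view pixels:
- the pale block in the bed at (315,157)
- green slabs at (400,148) and (368,262)
- a purple slab at (233,228)

I choose the pale one in the bed and check it in a crop.

```bash
python3 - <<'E'
import cv2
a=cv2.imread("pics/top0.png")[120:220,255:375]
cv2.imwrite("pics/crop0.png",cv2.resize(a,None,fx=6,fy=6,interpolation=cv2.INTER_CUBIC))
E
```

```text
(no output)
```

View pics/crop0.png

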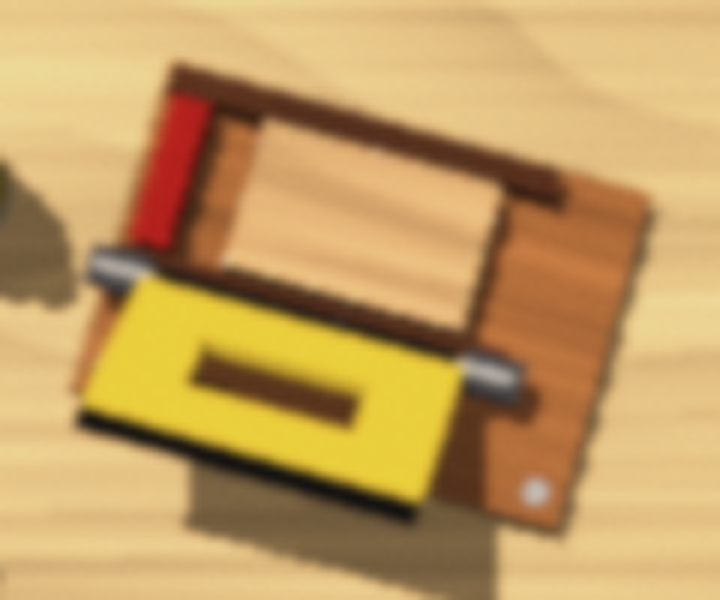

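The crop confirms it: a pale wooden blank lies between the dark guides, short of the red stop on the left, with the leaf ajar on the robot's side. I'll fit the jig pose from these corners.

```bash
cat > h.py <<'E'
import numpy as np,cv2
from scipy.optimize import least_squares
from rig import optics, observe
def pose(p):
    c,s=np.cos(p[2]),np.sin(p[2]); return np.array([[c,-s,0],[s,c,0],[0,0,1]]),np.array([p[0],p[1],0])
def jig2w(p,X):
    R,t=pose(p); return np.asarray(X,float)/1000@R.T+t
E
python3 - <<'E'
from h import *
d=optics.get_image("top")
def pts(p):
    th,by=p[3],p[4]*1000; e=lambda y:(-110*np.cos(th)+4*np.sin(th)*0,y,50.5+110*np.sin(th))
    J=[(115,-145,20),(-60,-145,20),(-60,105,20),
       (92,75,42),(18,75,42),
       (55+37,by+60,45),(92,by-60,45),(18,by-60,45),(18,by+60,45),
       e(80),e(-80),(0,109,47),(0,-109,47)]
    return jig2w(p,J)
uv=np.array([(650,195),(558,528),(75,390),(212,100),(172,248),(265,120),(502,187),(465,332),(225,265),(78,420),(412,514),(90,262),(522,380)])/6+[254.6,119.6]
def f(p): return (cv2.projectPoints(pts(p),d["rvec"],d["tvec"],d["mtx"],None)[0][:,0]-uv).ravel()
r=least_squares(f,[.5,0,.2,.5,-.02],loss="soft_l1")
print(r.x.round(4)); print(r.fun.reshape(-1,2).round(1).tolist())
o=observe()
p=r.x
for n,X in dict(blank_end=(55,p[4]*1000-60,32),stop=(55,75,30),edge=(-110*np.cos(p[3]),0,50+110*np.sin(p[3])),openend=(55,-145,20)).items(): print(n,jig2w(p,X).round(3))
for n,px,z in (("glue",(237,138),.16),("tape",(391,214),.06),("glueb",(250,155),0.02)):
    R=cv2.Rodrigues(d["rvec"])[0]; c=-R.T@d["tvec"]; v=R.T@np.linalg.inv(d["mtx"])@[*px,1]; print(n,(c+v*(z-c[2])/v[2]).round(3))
E
```

```text
[ 0.5921  0.0556 -0.2775  0.7303 -0.0138]
[[0.6, -0.6], [0.0, 0.3], [-0.9, 0.1], [-0.1, 0.8], [-0.6, -0.0], [0.4, -0.2], [0.4, -0.3], [-0.4, -0.4], [-0.1, -0.4], [-0.4, -0.2], [1.1, 0.4], [-0.1, -0.0], [0.2, 0.7]]
blank_end [ 0.625 -0.03   0.032]
stop [0.666 0.113 0.03 ]
edge [0.513 0.078 0.123]
openend [ 0.605 -0.099  0.02 ]
glue [0.667 0.232 0.16 ]
tape [ 0.474 -0.187  0.06 ]
glueb [0.652 0.223 0.02 ]
```

The fit is good to about 1 px. The blank is roughly 29 mm short of the stop, the jig yaw is -15.9° and the leaf stands at 0.73. I'll turn the tool to the jig axes with the gripper shut, then travel high to the open end.

```bash
python3 -m jog '[[0,0,0.179,0,0,0,0],[0,0,0.179,0,0,0,0],[0,0,0.178,0,0,0,0],[0,0,0,0.027,-0.048,0,0],[0,0,0,0.027,-0.048,0,0],[0,0,0,0.027,-0.048,0,0],[0,0,0,0.027,-0.048,0,0],[0,0,0,0.027,-0.048,0,0],[0,0,0,0.027,-0.048,0,0],[0,0,0,0.027,-0.048,0,0]]' 30
python3 -m jog '[[0,0,0,0.027,-0.048,0,0],[0,0,0,0.027,-0.048,0,0],[0,0,0,0.027,-0.048,0,0],[0,0,0,0.027,-0.048,0,0],[0,0,0,0.027,-0.048,0,0],[0,0,0,0,0,0,0],[0,0,0,0,0,0,0]]'
cat >> h.py <<'E'
P=np.array([0.5921,0.0556,-0.2775])
def where():
    o=observe(); R,t=pose(P)
    print("t",o["time_s"],"jig mm",(R.T@(o["position"]-t)*1000).round(1),"F jig",(R.T@o["ft_force"]).round(1),"rot in jig",(R.T@o["tool_rot"]).round(3).tolist(),"w",o["grip_width"])
E
python3 -c "from h import *; where()"
```

```text
time_s: 1.4
position: [0.4155, -0.2587, 0.2037]
tool_rot: [[0.962, -0.274, -0.0], [-0.274, -0.962, 0.0], [-0.0, -0.0, -1.0]]
ft_force: [1.2, -0.1, 0.7]
grip_width: 0.0002
gripper_force: 0.0
time_s: 2.28
position: [0.6096, -0.0665, 0.2033]
tool_rot: [[0.962, -0.274, -0.001], [-0.274, -0.962, -0.0], [-0.001, 0.0, -1.0]]
ft_force: [-0.7, -0.0, -0.8]
grip_width: -0.0001
gripper_force: 0.0
t 2.275 jig mm [  50.3 -112.7  203.3] F jig [-0.7 -0.2 -0.8] rot in jig [[1.0, 0.0, -0.001], [0.0, -1.0, -0.0], [-0.001, 0.0, -1.0]] w -0.00010881166654517197
```

```bash
python3 -m jog '[[0,0,0,0.005,0,0.04,0],[0,0,0,0,0,0.05,0],[0,0,0,0,0,0.04,0],[0,0,0,0,0,0.025,0],[0,0,0,0,0,0.015,0],[0,0,0,0,0,0,0],[0,0,0,0,0,0,0]]'; python3 - <<'E'
from h import *
where()
d=optics.get_image("wrist");a=d["pixels"][:,:,::-1]
t=optics.get_image("top")["pixels"][100:240,235:395,::-1]
cv2.imwrite("pics/w1.png",np.hstack([cv2.resize(a,(400,250)),cv2.resize(t,(400,350))[:250]]) if 0 else np.vstack([cv2.resize(a,(480,300)),cv2.resize(t,(480,300))]))
E
```

```text
time_s: 3.15
position: [0.6154, -0.0682, 0.035]
tool_rot: [[0.962, -0.274, 0.002], [-0.274, -0.962, -0.001], [0.002, 0.0, -1.0]]
ft_force: [0.2, 0.8, 0.5]
grip_width: -0.0004
gripper_force: 0.0
t 3.15 jig mm [  56.3 -112.7   35. ] F jig [-0.   0.9  0.5] rot in jig [[1.0, -0.0, 0.002], [-0.0, -1.0, -0.0], [0.002, 0.0, -1.0]] w -0.00036800403140302857
```

View pics/w1.png

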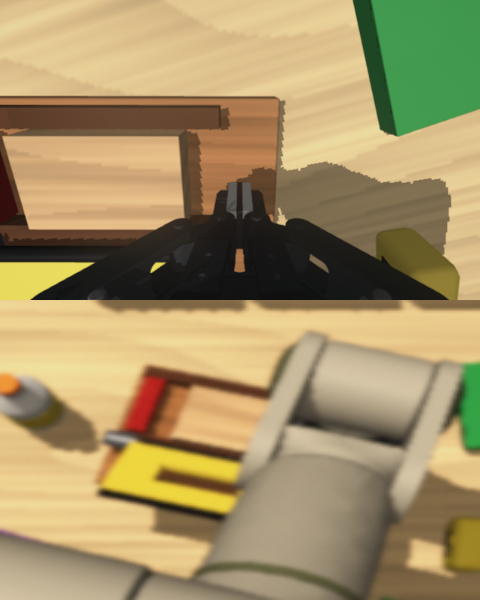

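The wrist view has the shut fingertips at (238,195), between the guides and just off the blank's end face at (185,180). The lower part shows the blank still short of the stop. Now I'll push along tool -y.

```bash
python3 -m jog '[[0,0,0,0,-0.01,0.004,0],[0,0,0,0,-0.01,0,0],[0,0,0,0,-0.005,0,0],[0,0,0,0,-0.005,0,0],[0,0,0,0,-0.005,0,0],[0,0,0,0,-0.005,0,0],[0,0,0,0,-0.003,0,0],[0,0,0,0,0,0,0]]'; python3 -c "from h import *; where()"; python3 -m jog '[[0,0,0,0,-0.003,0,0],[0,0,0,0,-0.003,0,0],[0,0,0,0,0,0,0]]';python3 -c "from h import *; where()"
```

```text
time_s: 4.25
position: [0.6266, -0.0262, 0.0297]
tool_rot: [[0.962, -0.273, -0.0], [-0.273, -0.962, -0.0], [-0.0, 0.0, -1.0]]
ft_force: [-0.3, -0.5, 0.5]
grip_width: 0.0001
gripper_force: 0.0
t 4.25 jig mm [ 55.6 -69.2  29.7] F jig [-0.2 -0.6  0.5] rot in jig [[1.0, 0.001, -0.0], [0.001, -1.0, -0.0], [-0.0, 0.0, -1.0]] w 0.00010463575750330325
time_s: 4.62
position: [0.6283, -0.0203, 0.0297]
tool_rot: [[0.962, -0.273, -0.0], [-0.273, -0.962, 0.0], [-0.0, -0.0, -1.0]]
ft_force: [-1.0, -0.1, 0.8]
grip_width: 0.0001
gripper_force: 0.0
t 4.625 jig mm [ 55.6 -63.1  29.7] F jig [-0.9 -0.3  0.8] rot in jig [[1.0, 0.001, -0.0], [0.001, -1.0, 0.0], [-0.0, -0.0, -1.0]] w 5.038616721813068e-05
```

Light friction only so far. I'll continue in small steps until the force rises.

```bash
python3 -m jog '[[0,0,0,0,-0.002,0,0],[0,0,0,0,-0.002,0,0]]'; python3 -m jog '[[0,0,0,0,-0.002,0,0],[0,0,0,0,-0.001,0,0]]';python3 - <<'E'
from h import *
where()
cv2.imwrite("pics/w2.png",cv2.resize(optics.get_image("wrist")["pixels"][:,:,::-1],(640,400)))
E
```

```text
time_s: 4.88
position: [0.6293, -0.0166, 0.0297]
tool_rot: [[0.962, -0.274, -0.0], [-0.274, -0.962, 0.0], [-0.0, -0.0, -1.0]]
ft_force: [-1.0, -0.4, 0.3]
grip_width: 0.0004
gripper_force: 0.0
time_s: 5.12
position: [0.6302, -0.0137, 0.0297]
tool_rot: [[0.962, -0.274, -0.0], [-0.274, -0.962, -0.0], [-0.0, 0.0, -1.0]]
ft_force: [-0.3, -0.2, 0.0]
grip_width: 0.0
gripper_force: 0.0
t 5.125 jig mm [ 55.6 -56.2  29.7] F jig [-0.2 -0.2  0. ] rot in jig [[1.0, 0.0, -0.0], [0.0, -1.0, -0.0], [-0.0, 0.0, -1.0]] w 1.9181766478515133e-05
```

View pics/w2.png

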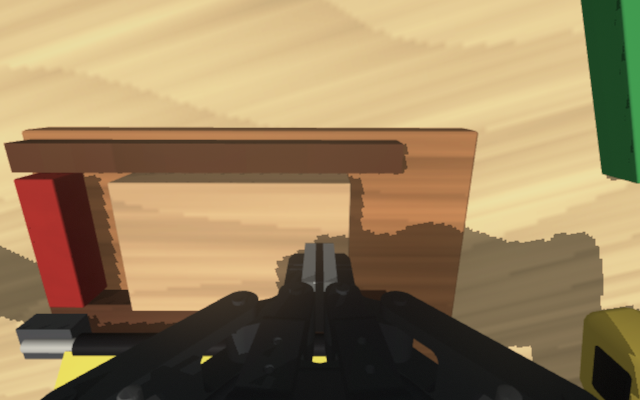

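The wrist view shows a gap still left at the stop (85–110 px), and the fingertips (320,260) seem to overlap the blank's end (350,180). I'll project the known geometry into this view before going on.

```bash
python3 - <<'E'
from h import *
d=optics.get_image("wrist"); o=observe()
R,t=pose(P)
def pr(X): return cv2.projectPoints(np.atleast_2d(np.asarray(X,float)),d["rvec"],d["tvec"],d["mtx"],None)[0][:,0].round(0).tolist()
print("tcp",pr(o["position"]), "grasp",pr(o["position"]+[0,0,.0187]))
print("stop face top",pr(jig2w(P,[(92,75,42),(18,75,42)])), "guide end",pr(jig2w(P,[(95,-100,36)])),"board corner",pr(jig2w(P,[(115,-145,20),(115,105,20)])))
def back(px,z):
    Rc=cv2.Rodrigues(d["rvec"])[0]; c=-Rc.T@d["tvec"].ravel(); v=Rc.T@np.linalg.inv(d["mtx"])@[*px,1]; return (R.T@(c+v*(z-c[2])/v[2]-t)*1000).round(1)
for q in [(350,183),(350,230),(110,183),(132,310)]: print(q,back(q,.045))
print(back((82,175),.042),"cam",(R.T@(-cv2.Rodrigues(d["rvec"])[0].T@d["tvec"].ravel()-t)*1000).round())
E
```

```text
tcp [[319.0, 235.0]] grasp [[319.0, 250.0]]
stop face top [[55.0, 178.0], [87.0, 305.0]] guide end [[404.0, 169.0]] board corner [[483.0, 127.0], [21.0, 127.0]]
(350, 183) [ 90.2 -71.6  45. ]
(350, 230) [ 65.2 -72.3  45. ]
(110, 183) [90.1 46.3 45. ]
(132, 310) [17.  47.9 45. ]
[93.4 61.5 42. ] cam [130. -57. 200.]
```

```bash
python3 - <<'E'
from h import *
a=optics.get_image("wrist")["pixels"][155:325,30:400,::-1]
cv2.imwrite("pics/w3.png",cv2.resize(a,None,fx=2.1,fy=2.1,interpolation=cv2.INTER_CUBIC))
where()
E
```

```text
t 5.275 jig mm [ 55.6 -56.3  29.7] F jig [-0.1  0.8  0.2] rot in jig [[1.0, 0.0, 0.0], [0.0, -1.0, -0.0], [0.0, 0.0, -1.0]] w -0.00013296172065801679
```

View pics/w3.png

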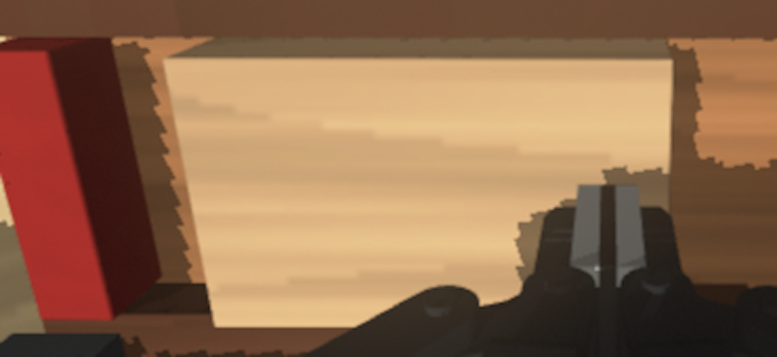

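```bash
python3 - <<'E'
from h import *
d=optics.get_image("wrist"); o=observe(); R,t=pose(P)
def pr(X,tv=d["tvec"]): return cv2.projectPoints(np.atleast_2d(np.asarray(X,float)),d["rvec"],tv,d["mtx"],None)[0][:,0].round(0).tolist()
for x in (45,56,67):
    print(x,pr(jig2w(P,[(x,-56,z) for z in (30,45,50,55,60)])))
# w1 pose: TCP was at jig (56.3,-112.7,35)
Rc=cv2.Rodrigues(d["rvec"])[0]; dc=R@np.array([.7,-56.4,5.3])/1000
c=-Rc.T@d["tvec"].ravel()+dc; tv=-Rc@c
def back(px,z):
    v=Rc.T@np.linalg.inv(d["mtx"])@[*px,1]; return (R.T@(c+v*(z-c[2])/v[2]-t)*1000).round(1)
print("w1 guide",pr(jig2w(P,[(95,-100,36)]),tv))
a=cv2.imread("pics/w1.png")
for q in [(186,150),(186,180),(220,107)]: print(q,back((q[0]/.75,q[1]/.75),.045))
cv2.imwrite("pics/cmp.png",np.hstack([cv2.resize(a[80:260,100:300],None,fx=2,fy=2),cv2.resize(cv2.resize(d["pixels"][:,:,::-1],(480,300))[80:260,140:340],None,fx=2,fy=2)]))
E
```

```text
45 [[318.0, 252.0], [318.0, 265.0], [318.0, 270.0], [318.0, 275.0], [318.0, 280.0]]
56 [[318.0, 235.0], [318.0, 246.0], [318.0, 251.0], [318.0, 255.0], [318.0, 260.0]]
67 [[318.0, 217.0], [318.0, 227.0], [318.0, 231.0], [318.0, 235.0], [318.0, 239.0]]
w1 guide [[295.0, 169.0]]
(186, 150) [ 80.4 -76.3  45. ]
(186, 180) [ 57.9 -74.9  45. ]
(220, 107) [ 109.9 -100.4   45. ]
```

View pics/cmp.png

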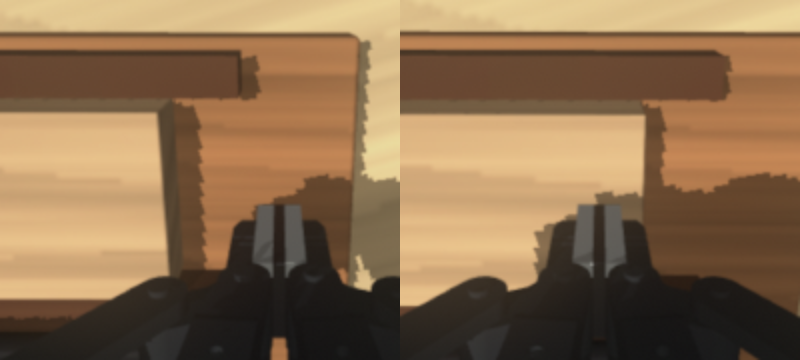

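The comparison shows the fingertip unoccluded at the same place in both views, (600,205) in the right half. So the visible tip is still above the blank's top and has slid over it; the blank end is at about jig y -73, practically unmoved. I'll back off behind the blank and feel downward for the board.

```bash
python3 -m jog '[[0,0,0,0,0,-0.01,0],[0,0,0,0,0.025,0,0],[0,0,0,0,0.025,0,0],[0,0,0,0,0,0.01,0],[0,0,0,0,0,0.003,0],[0,0,0,0,0,0.003,0],[0,0,0,0,0,0,0]]'; python3 -c "from h import *; where()"; python3 -m jog '[[0,0,0,0,0,0.002,0],[0,0,0,0,0,0,0]]'; python3 -m jog '[[0,0,0,0,0,0.002,0],[0,0,0,0,0,0,0]]'; python3 -c "from h import *; where()"
```

```text
time_s: 6.2
position: [0.6165, -0.0613, 0.0235]
tool_rot: [[0.962, -0.273, -0.0], [-0.273, -0.962, 0.0], [-0.0, -0.0, -1.0]]
ft_force: [0.8, -0.5, -0.0]
grip_width: 0.0
gripper_force: 0.0
t 6.2 jig mm [  55.5 -105.7   23.5] F jig [ 0.9 -0.2 -0. ] rot in jig [[1.0, 0.001, -0.0], [0.001, -1.0, 0.0], [-0.0, -0.0, -1.0]] w 1.5763146565527016e-05
time_s: 6.45
position: [0.6165, -0.0618, 0.0216]
tool_rot: [[0.962, -0.273, -0.0], [-0.273, -0.962, 0.0], [-0.0, 0.0, -1.0]]
ft_force: [0.3, 0.1, -0.4]
grip_width: -0.0001
gripper_force: 0.0
time_s: 6.7
position: [0.6164, -0.0619, 0.0196]
tool_rot: [[0.962, -0.274, -0.0], [-0.274, -0.962, 0.0], [-0.0, -0.0, -1.0]]
ft_force: [-0.1, 0.8, 0.8]
grip_width: 0.0001
gripper_force: 0.0
t 6.7 jig mm [  55.6 -106.4   19.6] F jig [-0.3  0.7  0.8] rot in jig [[1.0, 0.0, -0.0], [0.0, -1.0, 0.0], [-0.0, -0.0, -1.0]] w 0.0001454024651582728
```

```bash
for k in 1; do python3 -m jog '[[0,0,0,0,0,0.002,0],[0,0,0,0,0,0,0]]'|grep -E "posi|ft"; python3 -m jog '[[0,0,0,0,0,0.002,0],[0,0,0,0,0,0,0]]'|grep -E "posi|ft"; python3 -m jog '[[0,0,0,0,0,0.002,0],[0,0,0,0,0,0,0]]'|grep -E "posi|ft"; done
```

```text
position: [0.6163, -0.0619, 0.0175]
ft_force: [-0.2, -0.7, -0.4]
position: [0.6164, -0.0619, 0.0155]
ft_force: [0.4, -0.3, -0.4]
position: [0.6164, -0.0619, 0.0135]
ft_force: [-1.0, -0.2, 0.5]
```

```bash
python3 -m jog '[[0,0,0,0,0,0.002,0],[0,0,0,0,0,0,0]]'|grep -E "posi|ft"; python3 -m jog '[[0,0,0,0,0,0.002,0],[0,0,0,0,0,0,0]]'|grep -E "posi|ft"; python3 -m jog '[[0,0,0,0,0,0.002,0],[0,0,0,0,0,0,0]]'|grep -E "posi|ft"; python3 - <<'E'
from h import *
cv2.imwrite("pics/w4.png",optics.get_image("wrist")["pixels"][100:340,120:460,::-1].repeat(2,0).repeat(2,1))
E
```

```text
position: [0.6164, -0.0619, 0.0115]
ft_force: [0.3, 0.5, 0.2]
position: [0.6164, -0.0619, 0.0096]
ft_force: [-0.5, 0.7, 0.6]
position: [0.6164, -0.0619, 0.0075]
ft_force: [0.1, -0.8, 0.4]
```

View pics/w4.png

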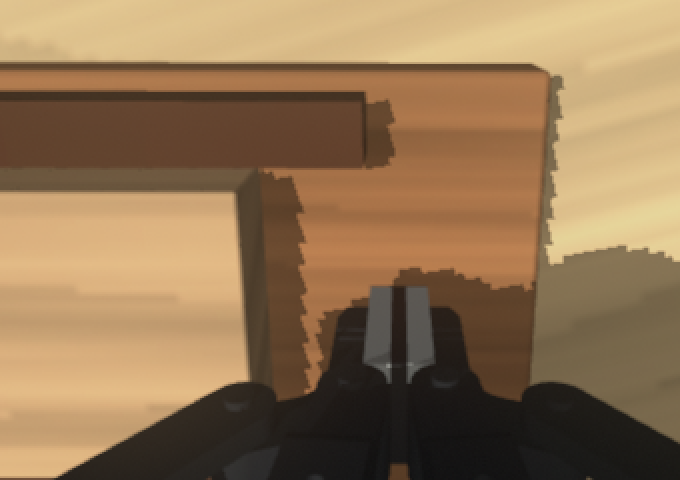

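The tip (400,288) still stands clear of its shadow (400,270), so it is above the board although the reported TCP z is 7 mm. The real fingertips sit higher than reported. I'll keep feeling down.

```bash
for i in 1; do python3 -m jog '[[0,0,0,0,0,0.002,0],[0,0,0,0,0,0,0]]'|grep -E "posi|ft"; python3 -m jog '[[0,0,0,0,0,0.002,0],[0,0,0,0,0,0,0]]'|grep -E "posi|ft"; python3 -m jog '[[0,0,0,0,0,0.002,0],[0,0,0,0,0,0,0]]'|grep -E "posi|ft"; python3 -m jog '[[0,0,0,0,0,0.002,0],[0,0,0,0,0,0,0]]'|grep -E "posi|ft"; done
```

```text
position: [0.6164, -0.0619, 0.0055]
ft_force: [0.6, 0.0, -0.6]
position: [0.6164, -0.0619, 0.0036]
ft_force: [1.3, 0.3, -0.7]
position: [0.6164, -0.0619, 0.0016]
ft_force: [0.8, 0.5, 0.2]
position: [0.6164, -0.0619, -0.0004]
ft_force: [0.1, -1.2, 0.7]
```

```bash
python3 -m jog '[[0,0,0,0,0,0.002,0],[0,0,0,0,0,0,0]]'|grep -E "posi|ft"; python3 -m jog '[[0,0,0,0,0,0.002,0],[0,0,0,0,0,0,0]]'|grep -E "posi|ft"
cat >> h.py <<'E'
def blank(row=200):
    "jig y of the -y and +y end of the pale blank (top, z 45) along one wrist image row"
    d=optics.get_image("wrist"); R,t=pose(P); Rc=cv2.Rodrigues(d["rvec"])[0]; c=-Rc.T@d["tvec"].ravel()
    a=cv2.GaussianBlur(d["pixels"],(5,5),0)[row].astype(int)
    m=np.where((a[:,2]>105)&(a[:,0]>170))[0]
    runs=[r for r in np.split(m,np.where(np.diff(m)>3)[0]+1) if len(r)>30]
    for r in runs:
        out=[]
        for u in (r[0],r[-1]):
            v=Rc.T@np.linalg.inv(d["mtx"])@[u,row,1]; out.append((R.T@(c+v*(.045-c[2])/v[2]-t)*1000).round(1))
        print("run",r[0],r[-1],out)
E
python3 -c "from h import *; where(); blank(205)"
```

```text
position: [0.6164, -0.0619, -0.0025]
ft_force: [-0.7, 0.6, -0.3]
position: [0.6164, -0.0619, -0.0045]
ft_force: [0.8, 0.6, 0.8]
t 9.75 jig mm [  55.5 -106.3   -4.5] F jig [0.6 0.8 0.8] rot in jig [[1.0, 0.0, -0.0], [0.0, -1.0, 0.0], [-0.0, -0.0, -1.0]] w -1.0024130806180384e-05
run 401 639 [array([  90.1, -138.7,   45. ]), array([  90.2, -231.7,   45. ])]
```

```bash
python3 -m jog '[[0,0,0,0,-0.008,0,0],[0,0,0,0,-0.004,0,0],[0,0,0,0,-0.004,0,0],[0,0,0,0,-0.004,0,0],[0,0,0,0,-0.004,0,0],[0,0,0,0,0,0,0]]'|grep ft; python3 - <<'E'
from h import *
where()
for r in (225,235): blank(r)
d=optics.get_image("wrist"); print(d["pixels"][230,100:300:12].tolist())
E
```

```text
ft_force: [0.2, -0.3, 0.1]
t 10.55 jig mm [ 55.6 -82.1  -4.3] F jig [ 0.2 -0.2  0.1] rot in jig [[1.0, 0.001, 0.0], [0.001, -1.0, 0.0], [0.0, -0.0, -1.0]] w 3.125217744980043e-05
run 0 282 [array([81.6, 45.1, 45. ]), array([ 81.7, -67.6,  45. ])]
run 445 639 [array([  81.7, -132.6,   45. ]), array([  81.8, -210. ,   45. ])]
run 0 282 [array([77.2, 46.2, 45. ]), array([ 77.3, -67.6,  45. ])]
run 460 639 [array([  77.4, -139.4,   45. ]), array([  77.5, -211.4,   45. ])]
[[220, 178, 128], [221, 179, 128], [221, 180, 129], [221, 181, 129], [222, 181, 131], [222, 182, 131], [224, 182, 131], [224, 184, 132], [224, 184, 132], [225, 184, 131], [225, 184, 133], [225, 185, 133], [225, 185, 133], [226, 185, 133], [225, 186, 133], [227, 187, 133], [109, 76, 50]]
```

The blank is moving now: its end is at -67.6 with the TCP at -82.1, which is the expected 14.5 mm half width. I'll continue to the stop.

```bash
python3 -m jog '[[0,0,0,0,-0.004,0,0],[0,0,0,0,-0.004,0,0],[0,0,0,0,-0.004,0,0],[0,0,0,0,-0.003,0,0],[0,0,0,0,-0.003,0,0],[0,0,0,0,0,0,0]]'|grep ft; python3 -c "from h import *; where(); blank(235)"; python3 -m jog '[[0,0,0,0,-0.002,0,0],[0,0,0,0,0,0,0]]'|grep -E "posi|ft";python3 -m jog '[[0,0,0,0,-0.001,0,0],[0,0,0,0,0,0,0]]'|grep -E "posi|ft"; python3 -c "from h import *; where(); blank(235)"
```

```text
ft_force: [-0.3, 0.6, -0.6]
t 11.45 jig mm [ 55.6 -64.   -4.3] F jig [-0.4  0.5 -0.6] rot in jig [[1.0, 0.001, 0.0], [0.001, -1.0, 0.0], [0.0, -0.0, -1.0]] w -0.0002808050143422598
run 0 282 [array([77.2, 64.4, 45. ]), array([ 77.3, -49.4,  45. ])]
run 480 639 [array([  77.4, -129.2,   45. ]), array([  77.5, -193.2,   45. ])]
position: [0.6285, -0.0195, -0.0043]
ft_force: [0.3, -0.1, -0.9]
position: [0.6288, -0.0186, -0.0043]
ft_force: [1.1, -0.6, 0.6]
t 12.0 jig mm [ 55.6 -61.3  -4.3] F jig [ 1.3 -0.3  0.6] rot in jig [[1.0, 0.0, 0.0], [0.0, -1.0, 0.0], [0.0, -0.0, -1.0]] w -0.00020614885594738214
run 0 283 [array([77.3, 67.1, 45. ]), array([ 77.4, -47.1,  45. ])]
run 486 639 [array([  77.4, -128.9,   45. ]), array([  77.5, -190.6,   45. ])]
```

```bash
for i in 1; do python3 -m jog '[[0,0,0,0,-0.001,0,0],[0,0,0,0,0,0,0]]'|grep -E "posi|ft";python3 -m jog '[[0,0,0,0,-0.001,0,0],[0,0,0,0,0,0,0]]'|grep -E "posi|ft";python3 -m jog '[[0,0,0,0,-0.001,0,0],[0,0,0,0,0,0,0]]'|grep -E "posi|ft"; done; python3 -c "from h import *; where(); blank(235)"
```

```text
position: [0.6291, -0.0176, -0.0043]
ft_force: [0.6, 0.0, -0.1]
position: [0.6293, -0.0166, -0.0043]
ft_force: [-0.5, 0.1, -0.3]
position: [0.6296, -0.0157, -0.0043]
ft_force: [-0.4, -0.3, -0.1]
t 12.8 jig mm [ 55.6 -58.3  -4.3] F jig [-0.3 -0.4 -0.1] rot in jig [[1.0, 0.0, 0.0], [0.0, -1.0, 0.0], [0.0, -0.0, -1.0]] w -0.00019608438894023336
run 0 283 [array([77.3, 70.2, 45. ]), array([ 77.3, -44. ,  45. ])]
run 492 639 [array([  77.4, -128.3,   45. ]), array([  77.5, -187.5,   45. ])]
```

```bash
for i in 1; do python3 -m jog '[[0,0,0,0,-0.001,0,0],[0,0,0,0,0,0,0]]'|grep -E "posi|ft";python3 -m jog '[[0,0,0,0,-0.001,0,0],[0,0,0,0,0,0,0]]'|grep -E "posi|ft";python3 -m jog '[[0,0,0,0,-0.001,0,0],[0,0,0,0,0,0,0]]'|grep -E "posi|ft"; done; python3 -c "from h import *; where(); blank(235)"
```

```text
position: [0.6299, -0.0147, -0.0042]
ft_force: [0.0, -0.3, -0.8]
position: [0.6299, -0.0144, -0.0043]
ft_force: [-2.3, -5.3, 0.7]
position: [0.6298, -0.0143, -0.0043]
ft_force: [-4.5, -8.9, 2.2]
t 13.6 jig mm [ 55.4 -56.9  -4.3] F jig [-1.9 -9.8  2.2] rot in jig [[1.0, 0.0, -0.001], [0.0, -1.0, -0.002], [-0.001, 0.002, -1.0]] w 0.00014483204440212001
run 0 284 [array([77.3, 71.3, 45. ]), array([ 77.2, -43. ,  45. ])]
run 495 639 [array([  77.2, -128.1,   45. ]), array([  77.2, -186.3,   45. ])]
```

The force rose to 10 N, so the blank is home, with the TCP at jig y -57. Now I'll back off, rise and cross high to the robot's side of the leaf.

```bash
python3 -m jog '[[0,0,0,0,0.008,0,0],[0,0,0,0,0.012,-0.02,0],[0,0,0,0,0,-0.05,0],[0,0,0,0,0,-0.05,0],[0,0,0,0,0,-0.035,0],[0,0,0,-0.04,-0.02,0,0],[0,0,0,-0.045,-0.02,0,0],[0,0,0,-0.045,-0.02,0,0],[0,0,0,-0.045,-0.016,0,0],[0,0,0,0,0,0,0]]'|grep ft; python3 - <<'E'
from h import *
where()
d=optics.get_image("wrist"); t=optics.get_image("top")["pixels"][100:240,235:395]
cv2.imwrite("pics/w5.png",np.vstack([cv2.resize(d["pixels"],(480,300)),cv2.resize(t,(480,300))])[:,:,::-1])
E
```

```text
ft_force: [0.4, -0.6, -0.2]
t 14.9 jig mm [-121.7    1.3  152.4] F jig [ 0.6 -0.5 -0.2] rot in jig [[1.0, 0.003, 0.001], [0.003, -1.0, 0.001], [0.001, -0.001, -1.0]] w -0.00024049874187791827
```

View pics/w5.png

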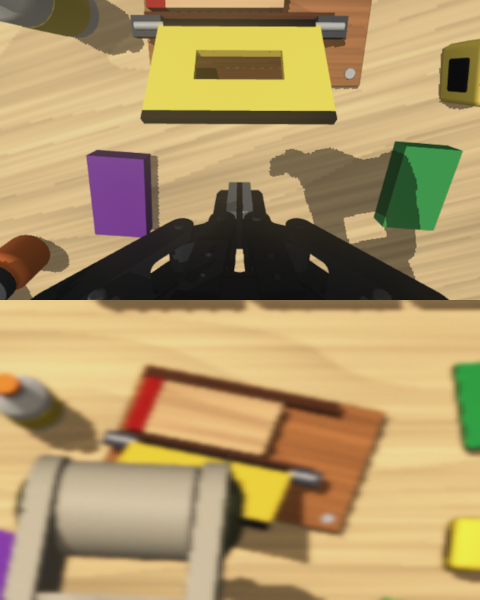

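The top view (lower half) shows the blank against the red stop. The wrist view (upper half) shows the fingertips at (238,200) on the robot's side of the leaf's black edge (238,115). I'll descend and push the leaf up to vertical.

```bash
python3 -m jog '[[0,0,0,0,0,0.04,0],[0,0,0,0,0,0.037,0],[0,0,0,0.01,0,0,0],[0,0,0,0.013,0,-0.003,0],[0,0,0,0.013,0,-0.005,0],[0,0,0,0.013,0,-0.005,0],[0,0,0,0,0,0,0]]'|grep ft; python3 -c "from h import *; where()"; python3 -m jog '[[0,0,0,0.01,0,-0.006,0],[0,0,0,0.01,0,-0.006,0],[0,0,0,0.009,0,-0.006,0],[0,0,0,0.01,0,-0.002,0],[0,0,0,0.01,0,-0.002,0],[0,0,0,0.009,0,-0.001,0],[0,0,0,0,0,0,0]]'|grep ft; python3 - <<'E'
from h import *
where()
E
```

```text
ft_force: [-0.3, 0.1, 0.1]
t 15.875 jig mm [-68.    0.6  88.8] F jig [-0.3  0.   0.1] rot in jig [[1.0, -0.0, 0.005], [-0.0, -1.0, 0.001], [0.005, -0.001, -1.0]] w 8.195315338038885e-05
ft_force: [-0.6, -0.2, -0.5]
t 16.75 jig mm [-11.6   0.6 109.5] F jig [-0.5 -0.4 -0.5] rot in jig [[1.0, 0.0, 0.001], [0.0, -1.0, 0.0], [0.001, -0.0, -1.0]] w 0.0002580607536275064
```

```bash
cat >> h.py <<'E'
def leaf():
    "leaf angle by overlap of the projected plate (less the window) with yellow pixels, scene camera"
    d=optics.get_image("scene"); h=cv2.cvtColor(d["pixels"],cv2.COLOR_RGB2HSV)
    y=cv2.inRange(h,(22,150,60),(34,255,255))>0
    y[:,:255]=0; y[:,370:]=0; y[:165]=0; y[265:]=0
    S=[]
    for th in np.arange(.3,3.15,.04):
        f=lambda rs:cv2.projectPoints(jig2w(P,[(-r*np.cos(th),yy,50.5+r*np.sin(th)) for r,yy in rs]),d["rvec"],d["tvec"],d["mtx"],None)[0][:,0].astype(np.int32)
        m=np.zeros(y.shape,np.uint8); cv2.fillPoly(m,[f([(8,-80),(8,80),(106,80),(106,-80)])],1); cv2.fillPoly(m,[f([(36,-40),(36,40),(70,40),(70,-40)])],0)
        m=m>0; S.append(((m&y).sum()/max(1,(m|y).sum()),round(th,2)))
    print("leaf",sorted(S)[-3:],y.sum())
E
python3 -c "from h import *; leaf()"
```

```text
leaf [(np.float64(0.3521505376344086), np.float64(1.58)), (np.float64(0.42342342342342343), np.float64(1.62)), (np.float64(0.4633333333333333), np.float64(1.66))] 281
```

The leaf is roughly upright (about 1.6). I'll carry it over in the same arc.

```bash
python3 -m jog '[[0,0,0,0.013,0,0.001,0],[0,0,0,0.013,0,0.002,0],[0,0,0,0.013,0,0.006,0],[0,0,0,0.012,0,0.006,0],[0,0,0,0.01,0,0.009,0],[0,0,0,0.01,0,0.009,0],[0,0,0,0,0,0,0]]'|grep ft; python3 -c "from h import *; where();leaf()"; python3 -m jog '[[0,0,0,0.007,0,0.012,0],[0,0,0,0.006,0,0.012,0],[0,0,0,0.003,0,0.008,0],[0,0,0,0.002,0,0.008,0],[0,0,0,0,0,0,0]]'|grep ft; python3 -c "from h import *; where();leaf()"
```

```text
ft_force: [-0.2, -0.2, 0.2]
t 17.675 jig mm [58.8  0.5 75.4] F jig [-0.1 -0.3  0.2] rot in jig [[1.0, 0.0, -0.001], [0.0, -1.0, -0.0], [-0.001, 0.0, -1.0]] w -2.9192958815465898e-05
leaf [(np.float64(0.6248803827751196), np.float64(2.46)), (np.float64(0.6453110492107706), np.float64(2.54)), (np.float64(0.6472831267874166), np.float64(2.5))] 894
ft_force: [-0.5, -0.9, -0.1]
t 18.35 jig mm [76.3  0.6 35.9] F jig [-0.2 -1.  -0.1] rot in jig [[1.0, 0.0, -0.001], [0.0, -1.0, -0.0], [-0.001, 0.0, -1.0]] w -0.00012411943489333026
leaf [(np.float64(0.6679302501895376), np.float64(3.06)), (np.float64(0.6784638554216867), np.float64(3.1)), (np.float64(0.6924846625766872), np.float64(3.14))] 1109
```

Leaf follows as planned. Now the last press, in small steps until the force rises.

```bash
python3 -m jog '[[0,0,0,0.002,0,0.004,0],[0,0,0,0,0,0.003,0],[0,0,0,0,0,0,0]]'|grep -E "posi|ft"; python3 -m jog '[[0,0,0,0,0,0.003,0],[0,0,0,0,0,0,0]]'|grep -E "posi|ft"; python3 -m jog '[[0,0,0,0,0,0.002,0],[0,0,0,0,0,0,0]]'|grep -E "posi|ft"; python3 -m jog '[[0,0,0,0,0,0.002,0],[0,0,0,0,0,0,0]]'|grep -E "posi|ft"
```

```text
position: [0.6678, 0.0347, 0.0295]
ft_force: [-0.8, -0.0, 0.6]
position: [0.668, 0.0347, 0.027]
ft_force: [-0.2, 0.9, 2.7]
position: [0.6681, 0.0347, 0.0269]
ft_force: [-5.0, 0.5, 15.7]
position: [0.6682, 0.0347, 0.0266]
ft_force: [-10.7, -0.2, 27.6]
```

Firm contact at 27 N, so the leaf is on its limit. I'll release straight up and check.

```bash
python3 -m jog '[[0,0,0,0,0,-0.006,0],[0,0,0,0,0,-0.02,0],[0,0,0,0,0,-0.05,0],[0,0,0,0,0,-0.05,0],[0,0,0,-0.05,0,0,0],[0,0,0,-0.05,0,0,0],[0,0,0,-0.05,0,0,0],[0,0,0,-0.05,0,0,0],[0,0,0,-0.05,0,0,0],[0,0,0,0,0,0,0]]'|grep ft; python3 - <<'E'
from h import *
where(); leaf()
t=optics.get_image("top")["pixels"][100:240,225:395]; s=optics.get_image("scene")["pixels"][150:290,225:395]
cv2.imwrite("pics/end.png",np.vstack([cv2.resize(t,(364,300)),cv2.resize(s,(364,300))])[:,:,::-1])
E
```

```text
ft_force: [1.3, 1.0, 0.1]
t 20.775 jig mm [-174.3    0.6  148.8] F jig [1.  1.3 0.1] rot in jig [[1.0, 0.002, -0.001], [0.002, -1.0, -0.0], [-0.001, 0.0, -1.0]] w -0.00015512177010993674
leaf [(np.float64(0.7687319884726225), np.float64(3.06)), (np.float64(0.7819225251076041), np.float64(3.1)), (np.float64(0.7970802919708029), np.float64(3.14))] 1364
```

View pics/end.png

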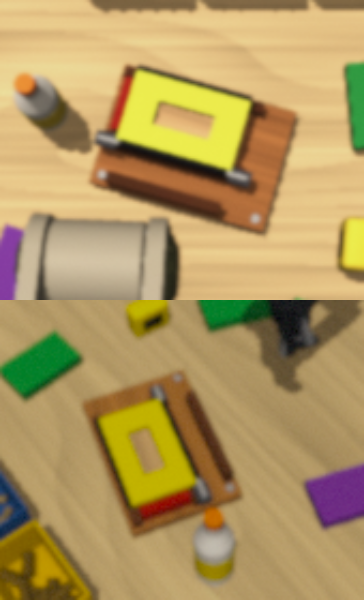

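Both views show the leaf flat over the bed at (180,120) and (147,450), with the stop and bystanders in place and the arm clear.

```bash
python3 -c "from rig import job; print(job.close_job())"
```

```text
the job is handed in; nothing more can be done
None
```

I pushed the blank home against the red stop, then turned the leaf over and pressed it flat on the blank. The arm is clear and the job is handed in at about 21 s, but the hand-in call gave no verdict.

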